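# Press the baby-food scissors and the peeler home in the drawer's foam

## Robot

A 6-joint arm with a two-finger parallel gripper is mounted at the origin on the work surface. World frame = base frame: x ahead of the robot, y to its left, z up, the work surface at z = 0. Lengths are in mm, angles in rad, forces in N, time in s.
With the tool pointing down it reaches from about 250 to 800 mm from the base axis. Payload 3.9 kg.
Tool frame: the origin (TCP) lies midway between the tips of the shut fingers; the grasp point (between the pads) lies 19 mm behind it; z points along the fingers, y is the line along which they close (so a half turn about z gives the same grasp; the last joint's range is limited). The gripper opens to 85 mm and grips with 20 to 120 N. Pads are 22 mm wide; open, the fingers measure 114 mm over their backs; the gripper's body (76 mm by 85 mm) begins 54 mm behind the grasp point. The pads swing forward as they close: fully open they stand 13 mm farther back than shut.
Start: joints at [1.282, 0.26, -0.138, 1.173, 0, 1.571], TCP at [149.517, 503.249, 231.304] pointing down, gripper open.
Joint ranges: [-2.78, 2.78], [-0.83, 1.72], [-1.28, 1.37], [-1.9, 2.12], [-1.57, 1.48], [-3.14, 3.14]. Speed limits (rad/s): [2.57, 2.57, 3.14, 3.14, 3.14, 3.14].

## Interface

Orientations are given as a unit quaternion [w, x, y, z].
In Python, from rig import ctrl gives the robot as it stands. The module is installed in compiled form; this text tells all that it offers.
- The arm moves only by the tool jog_arm, never from a script. Its argument "deltas" is a list of rows, each an object with "travel": the shift along the tool's x, y, z each as a share of 50 mm, from -1 to 1, a list of three; "twist": the turn about the tool's z as a share of 0.08 rad, from -1 to 1; "grip": the opening, from 0 (shut) to 1 (fully open). In form: [{"travel": [tx, ty, tz], "twist": twist, "grip": grip}, ...]. A call has 1 to 8 rows; each row shifts and turns the commanded pose from where the row before left it, along the tool's axes as they then stand; what a row does not reach is not made up. A row lasts 1/10 s, in which the tool goes at most 50 mm and 8.59 degrees, less where a joint would pass 70% of its speed; a pose out of reach is approached as far as the arm can. A call with a number of a shift or a turn outside -1 to 1 is refused whole. A call with a gripper value outside its range is refused whole. The fingers move at their own pace and stop on an object; the grip force is fixed at half the most. Time passes only in rows, so rows that do not move let the fingers close. It gives the time, the measured TCP pose, the force, the opening and the grip force at its end, in the units of the state.
- ctrl.get_obs(): the state, without advancing time (a new reading comes with each control period).
- ctrl.read_camera(name): name is "side" or "top"; returns the picture (480x640x3 uint8, red, green, blue); there is no depth.
- ctrl.calibration(name): a dict with "fx", "fy", "cx", "cy" (pixels), "R" (3x3) and "t" (3): a world point X has camera coordinates R X + t. Camera axes: x right, y down, z forward; pixel columns grow to the right and rows downward; lengths in mm; the calibration is good to about 2 mm. A picture is of the moment at which its call begins. calibration takes no time and is no camera call.
- ctrl.sign_off(): hands the job in; it is judged then, once.
The state is a dict: "t": time; "qpos": joint angles; "dq": joint speeds; "joint_efforts": joint torques, N m; "ee_pos": TCP position; "orientation": TCP orientation; "ft_force": force on the tool from outside, world axes, zero at the start; "moment": the same for the moment, N m; "width": opening from 0.0 (shut) to 1.0 (fully open); "finger_force": force on a finger pad.
Only numpy, scipy, OpenCV 4.12 (cv2) and the standard library are available. Lean on these libraries where they do the work, as an engineer would, in place of code of your own. Each camera call takes 0.05 s, during which the arm holds its last target. There are 200 camera calls.

## Task

The scissors and the peeler are lying loose in the open drawer: put each away in its own cut-out in the foam set at the back of the drawer, the right way round, pressed fully home so that it lies flat on the bottom of its pocket, and let go. The blade end of the scissors and the handle end of the peeler slip in under the worktop's edge, where there is no room for an upright hand. Leave the cup, the ramekin and the pizza wheel where they are, and do not knock the stone worktop.

Things in the scene. Friction and masses are not known exactly. Their poses are not given: they have to be found in the camera images.
- shears_mid (a point): Closed baby scissors lying flat: white grips, stubby steel blades; 165 long, 76 mm over the loops. Point: centre of the pivot waist, 24 wide (y), 18 thick, sides flat for x -30 to +22; underside 9 mm below it. x points to the blade tip (+72; blades 22 wide, 12 thick); at -x two finger loops 10 thick: round one at +y (to -69), long one at -y (to -93). z up. 50-105 g. Starts on the drawer floor.
- peeler_mid (a point): Y-shaped vegetable peeler lying flat, white plastic, steel blade; 146 mm long, 68 over the arms. Point: centre of the handle's waist, 22 wide (y), 18 thick, sides flat for x -28 to +50 mm; underside 9 mm below it. x points to the handle's end (+62); the arms (14 thick) spread from x = -28 to the blade at -84. z up. 50-105 g. Starts on the drawer floor.
- foam_shears_pocket (a point): Foam pocket for the scissors. Point: on the pocket's floor where shears_mid belongs (9 mm above it when home). x runs along the pocket to the end under the worktop, where the blades go; loops towards the robot; z up. The pocket is the tool's outline plus 1.5 mm all round, 18 mm deep, light grey floor, in a dark foam module 92 mm wide that spans x -100 to +80 mm.
- foam_peeler_pocket (a point): Foam pocket for the peeler. Point: on the pocket's floor where peeler_mid belongs (9 mm above it when home). x runs along the pocket to the end under the worktop, where the handle's end goes; the Y head towards the robot; z up. Same module size, depth and clearance as the scissors' pocket.
- foam_tray: Thin fixed plywood tray, its underside on the drawer floor, carrying the three foam modules side by side at 94 mm pitch, in varying order; the foam's top is 38 mm above this origin. In each module finger notches on both sides, x -32 to +24 mm of the pocket's point, widen the pocket to 37 mm from its centre line, down to its floor.
- shears_lip (a point): One of the four soft foam lips of the scissors' pocket, two near each end (x -50 and +33 mm of the pocket's point), that bulge 1.5 mm into the tool's room from the sides. The peeler's pocket has the same at x -72 and +36. A tool laid in rests on them several mm too high; pressed straight down near its centre with some 6 to 15 N in all it passes them and then stays down.
- wheel_mid (a point): Pizza wheel already home in the third foam module: white handle 22 mm wide, 86 long, 64 mm steel disc towards the robot. Point: on the handle, half-way up; the handle's top, 9 mm higher, is level with the foam. Bystander: leave it.
- cup_mid (a point): Red plastic sippy cup with white spout, standing on the drawer floor: 69 mm across, 123 mm tall. Point: on its axis, 55 mm above its foot. Bystander: leave it.
- ramekin_mid (a point): White ceramic ramekin, 86 mm across, 46 mm tall, left of the foam. Point: on its axis, half-way up. Bystander: leave it.
- worktop: Fixed stone worktop, 30 mm thick, over the rear of the drawer. Origin: middle of its lower front edge, which runs along y across the whole drawer; the slab covers all larger x. The pockets' points lie within 10 mm of straight below this edge, so an upright hand strikes it.
- drawer_floor (a point): Point on the floor (top at z 0.020) of the fixed open oak drawer; world axes. World coordinates in m: inside x 0.34 (back of its front, top at z 0.112) to 0.84 (under the worktop), y -0.40 to 0.40 (sides up to z 0.096). A wooden cutlery insert with forks, 45 mm tall, fills the right rear corner (x > 0.595, y < -0.24).
There are look-alikes about, which are no part of the job. What is shaped like the part that bears peeler_mid but red or yellow is not meant.

How it is judged:
By the outcome, as a careful person would: the job done as asked, in the order asked, and still so for the second after the job is handed in, with the robot touching nothing.
It also fails if it takes over 58 s, if anything falls off the work surface, if the arm or the gripper's body presses on something with over 40 N, if the wrist force passes 120 N, or if a joint passes its speed limit or range.

## Working session

There is one attempt and no reset: what is moved stays moved. The work goes in short steps, Python scripts to look and compute and a tool call to move; the robot and the scene stay as the last step left them, time stands still between calls to the robot, and variables do not carry over. Pictures are saved under pics/ and viewed, at most 10 in all, crops included, and the job is handed in when it is done.

Besides the shell and the picture viewer there is one more tool, called after ">>>" by a JSON object that holds its "api" and its "payload", one argument or row to a line. jog_arm: Moves the arm, as the interface text tells. Shift numbers are shares of 50 mm and turn numbers shares of 0.08 rad, none past 1 either way. Its arguments: {"type":"object","properties":{"deltas":{"type":"array"}},"required":["deltas"]}

```bash
mkdir -p pics
python3 - <<'E'
from rig import ctrl
import cv2
o=ctrl.get_obs(); print(o)
for n in("top","side"):
    cv2.imwrite(f"pics/{n}0.png",ctrl.read_camera(n)[:,:,::-1]); c=ctrl.calibration(n); print(n,c)
E
```

```text
{'t': 0.0, 'qpos': array([ 1.28202241e+00,  2.60657677e-01, -1.39386398e-01,  1.17266909e+00,
       -4.41600961e-06,  1.57079788e+00]), 'dq': array([-0.00074869,  0.00084733,  0.00237656,  0.00068435, -0.00061245,
       -0.00037718]), 'joint_efforts': array([-7.83161922e-04, -4.05678391e+01,  2.53921491e+01,  1.86526193e-02,
       -1.46842635e-04,  1.41852883e-05]), 'ee_pos': array([149.3167603 , 502.61305319, 230.47213551]), 'orientation': array([-1.35717319e-04,  1.43886495e-01,  9.89593734e-01, -9.48765197e-04]), 'ft_force': array([ 0.05181049, -0.45741748, -0.17583347]), 'moment': array([ 0.00714587, -0.04277494,  0.03068506]), 'finger_force': 0.0, 'width': 1.0025019715702401}
top {'fx': 549.1377665627529, 'fy': 549.1377665627529, 'cx': 319.3264503784846, 'cy': 237.38648186139181, 'R': array([[ 0.01615689, -0.99978876, -0.01270369],
       [-0.99191366, -0.01442746, -0.12609177],
       [ 0.12588185,  0.01463822, -0.99193724]]), 't': array([ -84.29497411,  473.31752915, 1316.81036911])}
side {'fx': 604.0182340985865, 'fy': 604.0182340985865, 'cx': 312.9968095350781, 'cy': 234.36256010370985, 'R': array([[ 0.81216919, -0.5829366 , -0.02379339],
       [-0.37190792, -0.48587207, -0.79095691],
       [ 0.44951719,  0.65123978, -0.61140907]]), 't': array([-448.43112258,  216.78324334, 1558.79520285])}
```

View pics/top0.png

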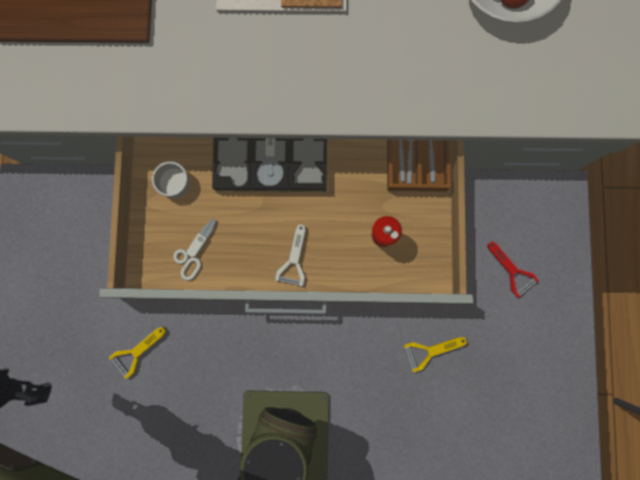

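View pics/side0.png

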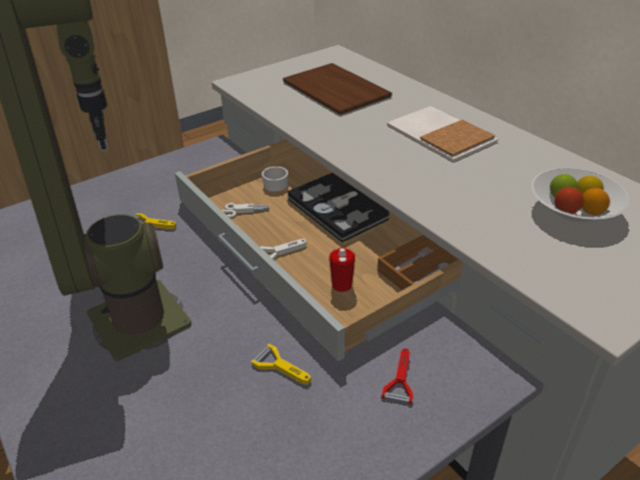

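Run:
```python
import cv2
t=cv2.imread("pics/top0.png");s=cv2.imread("pics/side0.png")
cv2.imwrite("pics/tc.png",cv2.resize(t[125:295,150:350],None,fx=4,fy=3.5,interpolation=cv2.INTER_CUBIC))
cv2.imwrite("pics/sc.png",cv2.resize(s[135:265,210:400],None,fx=4,fy=4,interpolation=cv2.INTER_CUBIC))
```

```text
(no output)
```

View pics/tc.png

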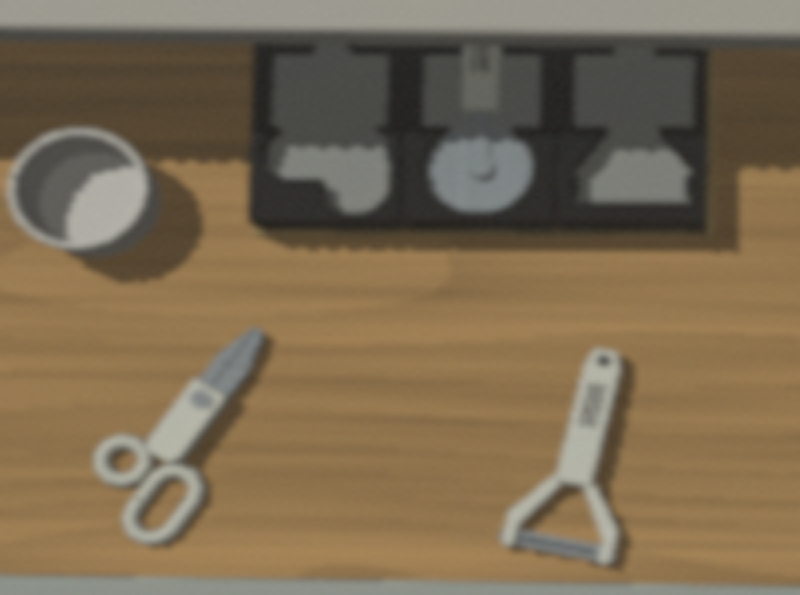

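View pics/sc.png

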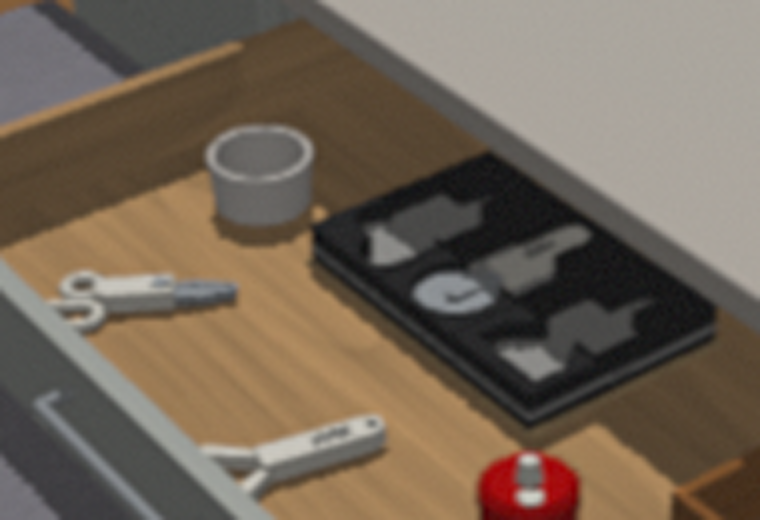

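```bash
cat > h.py <<'E'
import numpy as np
from rig import ctrl
def ray(cam,u,v):
    c=ctrl.calibration(cam);R=c["R"];d=R.T@np.array([(u-c["cx"])/c["fx"],(v-c["cy"])/c["fy"],1]);return -R.T@c["t"],d
def atz(cam,u,v,z):
    o,d=ray(cam,u,v);return (o+d*(z-o[2])/d[2]).round(1)
def tc(X,Y,z):return atz("top",150+(X+.5)/4-.5,125+(Y+.5)/3.5-.5,z)
def sc(X,Y,z):return atz("side",210+(X+.5)/4-.5,135+(Y+.5)/4-.5,z)
E
python3 - <<'E'
from h import *
print("sc tip",tc(260,333,35),"screw",tc(200,398,38),"+22",tc(207,383,38),"-30",tc(162,455,38))
print("side tip",sc(235,290,35),"+22",sc(172,288,38))
print("pe end",tc(605,352,38),"V",tc(575,482,38),"blade",tc(562,548,34), "side end",sc(375,432,38),"V",sc(265,470,38))
print("foam FL",tc(255,220,58),"FR",tc(705,228,58),"side FL",sc(316,228,58),"FR",sc(532,405,58),"BR?",sc(714,322,58))
for X in(0,480,800):
  o,d=ray("top",150+X/4,125+(41+X/100)/3.5)
  for z in(100,115,130,145): print(X,z,(o+d*(z-o[2])/d[2]).round())
for X,Y in((300,15),(490,145),(760,330)):
  print([sc(X,Y,z) for z in(100,115,130,145)])
E
```

```text
sc tip [513.7 180.9  35. ] screw [466.8 215.1  38. ] +22 [477.4 211.3  38. ] -30 [426.6 236.6  38. ]
side tip [507.8 175.   35. ] +22 [468.1 203.5  38. ]
pe end [502.8 -31.6  38. ] V [411.6 -15.2  38. ] blade [366.   -8.1  34. ] side end [490.6 -40.   38. ] V [404.5 -28.1  38. ]
foam FL [589.5 182.3  58. ] FR [587.5 -91.4  58. ] side FL [587.8 179.1  58. ] FR [ 583.3 -103.6   58. ] BR? [ 752.  -106.4   58. ]
0 100 [702. 330. 100.]
0 115 [697. 325. 115.]
0 130 [693. 320. 130.]
0 145 [688. 315. 145.]
480 100 [702.  43. 100.]
480 115 [697.  41. 115.]
480 130 [693.  40. 130.]
480 145 [688.  38. 145.]
800 100 [ 702. -147.  100.]
800 115 [ 697. -146.  115.]
800 130 [ 693. -146.  130.]
800 145 [ 688. -145.  145.]
[array([728.4, 410.1, 100. ]), array([713.9, 386.7, 115. ]), array([699.3, 363.3, 130. ]), array([684.7, 339.9, 145. ])]
[array([729.8, 139.3, 100. ]), array([715.2, 120. , 115. ]), array([700.6, 100.6, 130. ]), array([686.1,  81.2, 145. ])]
[array([ 731.2, -175.8,  100. ]), array([ 716.6, -190.5,  115. ]), array([ 702. , -205.2,  130. ]), array([ 687.4, -220. ,  145. ])]
```

>>> {"api": "jog_arm", "payload": {
  "deltas": [
    {"travel": [-0.85,-0.43,0],"twist": 0.5,"grip": 1},
    {"travel": [-0.85,-0.43,0],"twist": 0.5,"grip": 1},
    {"travel": [-0.85,-0.43,0],"twist": 0.5,"grip": 1},
    {"travel": [-0.85,-0.43,0],"twist": 0.5,"grip": 1},
    {"travel": [-0.85,-0.43,0],"twist": 0.5,"grip": 1},
    {"travel": [-0.85,-0.43,0],"twist": 0.5,"grip": 1},
    {"travel": [-0.85,-0.43,0],"twist": 0.5,"grip": 1},
    {"travel": [0,0,0],"twist": 0,"grip": 1}
  ]
}}

```text
t: 0.9
ee_pos: [364.1, 243.2, 231.0]
orientation: [0.0, 0.285, 0.959, -0.001]
ft_force: [-0.6, 0.6, 0.7]
width: 0.996
finger_force: 0.0
```

```bash
cat >> h.py <<'E'
from scipy.spatial.transform import Rotation as Ro
def st():
    o=ctrl.get_obs();q=o["orientation"];R=Ro.from_quat(np.r_[q[1:],q[0]]).as_matrix()
    print("t %.2f"%o["t"],"p",o["ee_pos"].round(1),"xaz %.1f"%np.degrees(np.arctan2(R[1,0],R[0,0])),"z",R[:,2].round(3),"yax",R[:,1].round(3),"q",o["qpos"].round(3),"F",o["ft_force"].round(1),"w %.3f"%o["width"],"ff %.1f"%o["finger_force"])
    return o["ee_pos"],R
def go(x,y,z,twdeg=None):
    "tool-axis shares to reach xyz; twist shares for x-azimuth target"
    p,R=st();print("shares",(R.T@(np.array([x,y,z])-p)/50).round(3))
    if twdeg is not None:
        a=np.degrees(np.arctan2(R[1,0],R[0,0]));d=(a-twdeg+180)%360-180;print("twist",round(np.radians(d)/.08,2))
E
python3 -c "
from h import *
go(450,217,100,147.4)"
```

```text
t 0.90 p [364.1 243.2 231. ] xaz 146.9 z [ 0.    -0.002 -1.   ] yax [ 0.546  0.838 -0.002] q [ 0.59   0.112 -0.328  1.132 -0.002  1.168] F [-0.6  0.6  0.7] w 0.996 ff 0.0
shares [-1.722  0.504  2.622]
twist -0.11
```

>>> {"api": "jog_arm", "payload": {
  "deltas": [
    {"travel": [-0.86,0.25,0.2],"twist": 0,"grip": 1},
    {"travel": [-0.86,0.25,0.2],"twist": 0,"grip": 1},
    {"travel": [0,0,0.9],"twist": 0,"grip": 1},
    {"travel": [0,0,0.9],"twist": 0,"grip": 1},
    {"travel": [0,0,0.9],"twist": 0,"grip": 1},
    {"travel": [0,0,0.7],"twist": 0,"grip": 1},
    {"travel": [0,0,0],"twist": 0,"grip": 1}
  ]
}}

```text
t: 1.6
ee_pos: [443.0, 220.9, 36.8]
orientation: [-0.004, 0.28, 0.96, -0.004]
ft_force: [-1.3, -0.8, -0.5]
width: 0.998
finger_force: 0.0
```

```bash
python3 -c "
from h import *
go(450,217,24,147.4)
import cv2
t=ctrl.read_camera('top')[:,:,::-1];s=ctrl.read_camera('side')[:,:,::-1]
a=cv2.resize(t[190:290,150:250],(400,400));b=cv2.resize(s[160:260,195:295],(400,400))
cv2.imwrite('pics/g1.png',np.hstack([a,b]))"
```

```text
t 1.60 p [443.  220.9  36.8] xaz 147.5 z [-0.01  -0.005 -1.   ] yax [ 0.538  0.843 -0.009] q [ 0.462  0.386 -0.518  0.678  0.     1.03 ] F [-1.3 -0.8 -0.5] w 0.998 ff 0.0
shares [-0.161  0.012  0.255]
twist 0.01
```

View pics/g1.png

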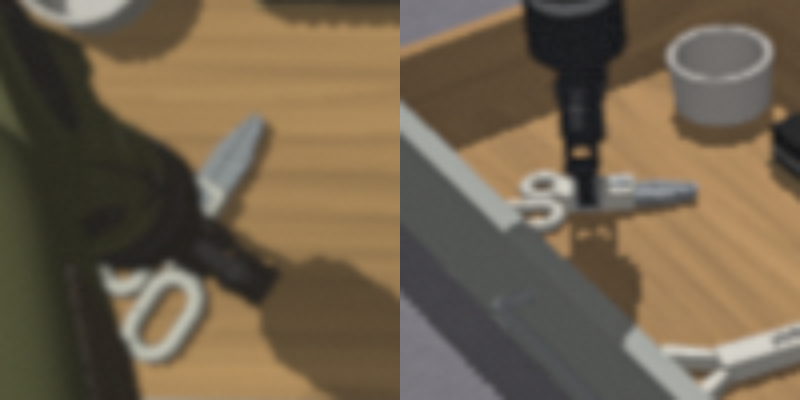

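>>> {"api": "jog_arm", "payload": {
  "deltas": [
    {"travel": [-0.1,0,0.24],"twist": 0,"grip": 1},
    {"travel": [0,0,0],"twist": 0,"grip": 0},
    {"travel": [0,0,0],"twist": 0,"grip": 0},
    {"travel": [0,0,0],"twist": 0,"grip": 0},
    {"travel": [0,0,0],"twist": 0,"grip": 0},
    {"travel": [0,0,0],"twist": 0,"grip": 0}
  ]
}}

```text
t: 2.3
ee_pos: [452.8, 220.1, 30.2]
orientation: [0.001, 0.281, 0.96, 0.001]
ft_force: [-0.1, -0.2, 5.1]
width: 0.259
finger_force: 59.2
```

>>> {"api": "jog_arm", "payload": {
  "deltas": [
    {"travel": [0,0,-0.5],"twist": 0,"grip": 0},
    {"travel": [0,0,-0.5],"twist": -1,"grip": 0},
    {"travel": [0,0,0],"twist": -1,"grip": 0},
    {"travel": [0,0,0],"twist": -1,"grip": 0},
    {"travel": [0,0,0],"twist": -1,"grip": 0},
    {"travel": [0,0,0],"twist": -1,"grip": 0},
    {"travel": [0,0,0],"twist": -1,"grip": 0},
    {"travel": [0,0,0],"twist": -1,"grip": 0}
  ]
}}

```text
t: 3.1
ee_pos: [451.9, 219.7, 79.3]
orientation: [-0.0, 0.003, 1.0, -0.0]
ft_force: [-0.4, -0.1, -1.6]
width: 0.257
finger_force: 59.1
```

```bash
python3 -c "
from h import *
go(500,135,80,180)"
```

```text
t 3.10 p [451.9 219.7  79.3] xaz 179.7 z [-0. -0. -1.] yax [ 0.006  1.    -0.   ] q [ 0.452  0.339 -0.454  0.778 -0.     0.458] F [-0.4 -0.1 -1.6] w 0.257 ff 59.1
shares [-0.972 -1.688 -0.014]
twist -0.07
```

>>> {"api": "jog_arm", "payload": {
  "deltas": [
    {"travel": [-0.49,-0.84,0],"twist": 0,"grip": 0},
    {"travel": [-0.49,-0.84,0],"twist": 0,"grip": 0},
    {"travel": [0,0,0.5],"twist": 0,"grip": 0},
    {"travel": [0,0,0.42],"twist": 0,"grip": 0},
    {"travel": [0,0,0],"twist": 0,"grip": 0},
    {"travel": [0,0,0],"twist": 0,"grip": 0}
  ]
}}

```text
t: 3.7
ee_pos: [499.8, 135.2, 33.3]
orientation: [-0.001, 0.004, 1.0, -0.0]
ft_force: [0.2, -1.4, -0.8]
width: 0.259
finger_force: 59.3
```

>>> {"api": "jog_arm", "payload": {
  "deltas": [
    {"travel": [0,0,0.05],"twist": 0,"grip": 0},
    {"travel": [0,0,0],"twist": 0,"grip": 1},
    {"travel": [0,0,0],"twist": 0,"grip": 1},
    {"travel": [0,0,-0.4],"twist": 0,"grip": 1},
    {"travel": [0,0,-0.9],"twist": 0.7,"grip": 1},
    {"travel": [0,0,0],"twist": 0.7,"grip": 1},
    {"travel": [0,0,0],"twist": 0.7,"grip": 1}
  ]
}}

```text
t: 4.4
ee_pos: [502.0, 136.0, 98.1]
orientation: [0.002, 0.089, 0.996, 0.001]
ft_force: [-0.9, -0.2, -0.0]
width: 0.998
finger_force: 0.0
```

```bash
python3 -c "
from h import *
go(439,-23,30,170)"
```

```text
t 4.40 p [502.  136.   98.1] xaz 169.8 z [ 0.004  0.001 -1.   ] yax [0.178 0.984 0.002] q [ 0.265  0.343 -0.39   0.834 -0.     0.443] F [-0.9 -0.2 -0. ] w 0.998 ff 0.0
shares [ 0.681 -3.355  1.352]
twist -0.05
```

>>> {"api": "jog_arm", "payload": {
  "deltas": [
    {"travel": [0.17,-0.84,0],"twist": 0,"grip": 1},
    {"travel": [0.17,-0.84,0],"twist": 0,"grip": 1},
    {"travel": [0.17,-0.84,0],"twist": 0,"grip": 1},
    {"travel": [0.17,-0.84,0],"twist": 0,"grip": 1},
    {"travel": [0,0,0.7],"twist": 0,"grip": 1},
    {"travel": [0,0,0.65],"twist": 0,"grip": 1},
    {"travel": [0,0,0],"twist": 0,"grip": 0.8}
  ]
}}

```text
t: 5.1
ee_pos: [434.0, -24.2, 26.0]
orientation: [-0.003, 0.089, 0.996, -0.0]
ft_force: [-1.0, 0.2, 0.7]
width: 0.855
finger_force: 0.0
```

>>> {"api": "jog_arm", "payload": {
  "deltas": [
    {"travel": [0,0,0],"twist": 0,"grip": 0},
    {"travel": [0,0,0],"twist": 0,"grip": 0},
    {"travel": [0,0,0],"twist": 0,"grip": 0},
    {"travel": [0,0,0],"twist": 0,"grip": 0},
    {"travel": [0,0,0],"twist": 0,"grip": 0}
  ]
}}

```text
t: 5.6
ee_pos: [439.0, -23.7, 30.0]
orientation: [0.002, 0.088, 0.996, 0.0]
ft_force: [-0.4, 0.4, 6.2]
width: 0.235
finger_force: 59.0
```

```bash
python3 -c "
from h import *
go(505,-45,80,180)"
```

```text
t 5.60 p [439.  -23.7  30. ] xaz 169.9 z [ 0.003  0.    -1.   ] yax [0.175 0.985 0.001] q [-0.054  0.311 -0.671  0.586  0.     0.122] F [-0.4  0.4  6.2] w 0.235 ff 59.0
shares [-1.377 -0.188 -0.996]
twist -2.2
```

>>> {"api": "jog_arm", "payload": {
  "deltas": [
    {"travel": [0,0,-0.5],"twist": 0,"grip": 0},
    {"travel": [0,0,-0.5],"twist": -0.73,"grip": 0},
    {"travel": [0,0,0],"twist": -0.73,"grip": 0},
    {"travel": [0,0,0],"twist": -0.74,"grip": 0},
    {"travel": [-0.66,-0.21,0],"twist": 0,"grip": 0},
    {"travel": [-0.66,-0.21,0],"twist": 0,"grip": 0},
    {"travel": [0,0,0.5],"twist": 0,"grip": 0},
    {"travel": [0,0,0.46],"twist": 0,"grip": 0}
  ]
}}

```text
t: 6.4
ee_pos: [506.3, -45.4, 31.1]
orientation: [0.002, 0.0, 1.0, -0.0]
ft_force: [-1.3, 0.1, -0.8]
width: 0.236
finger_force: 59.3
```

>>> {"api": "jog_arm", "payload": {
  "deltas": [
    {"travel": [0,0,0.02],"twist": 0,"grip": 0},
    {"travel": [0,0,0],"twist": 0,"grip": 1},
    {"travel": [0,0,0],"twist": 0,"grip": 1},
    {"travel": [0,0,-0.4],"twist": 0,"grip": 1},
    {"travel": [0,0,-1],"twist": 0,"grip": 1},
    {"travel": [0,0,-1],"twist": 0,"grip": 1},
    {"travel": [0,0,-1],"twist": 0,"grip": 1},
    {"travel": [0,0,-1],"twist": 0,"grip": 1}
  ]
}}

```text
t: 7.2
ee_pos: [502.7, -45.0, 252.4]
orientation: [0.001, 0.0, 1.0, -0.0]
ft_force: [0.8, -0.0, -1.0]
width: 1.0
finger_force: 0.0
```

```bash
python3 -c "
from h import *
go(505,-45,80,180)"
```

```text
t 7.20 p [502.7 -45.  252.4] xaz 180.0 z [ 0.001 -0.    -1.   ] yax [ 0.001  1.    -0.   ] q [-0.089  0.216 -0.142  1.211 -0.    -0.089] F [ 0.8 -0.  -1. ] w 1.000 ff 0.0
shares [-4.100e-02 -1.000e-03  3.448e+00]
twist -0.01
```

>>> {"api": "jog_arm", "payload": {
  "deltas": [
    {"travel": [-0.5,0.8,-0.8],"twist": 0,"grip": 1},
    {"travel": [-1,0.1,0],"twist": 0,"grip": 1},
    {"travel": [-1,0,0],"twist": 0,"grip": 1},
    {"travel": [-1,0,0],"twist": 0,"grip": 1},
    {"travel": [-1,0,0],"twist": 0,"grip": 1},
    {"travel": [-1,0,0],"twist": 0,"grip": 1},
    {"travel": [-1,0,0],"twist": 0,"grip": 1},
    {"travel": [-1,0,0],"twist": 0,"grip": 1}
  ]
}}

```text
t: 8.0
ee_pos: [818.3, -7.9, 282.3]
orientation: [0.008, 0.0, 1.0, -0.0]
ft_force: [0.7, 0.1, 0.3]
width: 1.0
finger_force: 0.0
```

>>> {"api": "jog_arm", "payload": {
  "deltas": [
    {"travel": [-1,0,0],"twist": 0,"grip": 1},
    {"travel": [-1,0,0],"twist": 0,"grip": 1},
    {"travel": [0,0,0],"twist": 0,"grip": 1}
  ]
}}

```text
t: 8.3
ee_pos: [732.9, -6.3, 317.7]
orientation: [-0.068, 0.0, 0.998, 0.001]
ft_force: [-0.5, -0.4, -0.6]
width: 0.998
finger_force: 0.0
```

```bash
python3 -c "
from h import *
go(505,-45,80,180)"
```

```text
t 8.30 p [732.9  -6.3 317.7] xaz 180.0 z [-0.136  0.001 -0.991] yax [0.001 1.    0.001] q [-0.009  0.955  1.364  2.117  0.    -0.008] F [-0.5 -0.4 -0.6] w 0.998 ff 0.0
shares [ 3.866 -0.782  5.33 ]
twist -0.01
```

>>> {"api": "jog_arm", "payload": {
  "deltas": [
    {"travel": [0,0,0],"twist": 0,"grip": 1},
    {"travel": [0,0,0],"twist": 0,"grip": 1}
  ]
}}

```text
t: 8.5
ee_pos: [732.5, -6.5, 320.6]
orientation: [-0.066, 0.0, 0.998, 0.001]
ft_force: [0.2, -0.2, 0.2]
width: 0.996
finger_force: 0.0
```

```bash
python3 -c "
from h import *
st()"
```

```text
t 8.50 p [732.5  -6.5 320.6] xaz 180.0 z [-0.132  0.001 -0.991] yax [0.001 1.    0.001] q [-0.009  0.951  1.365  2.117  0.    -0.008] F [ 0.2 -0.2  0.2] w 0.996 ff 0.0
```

>>> {"api": "jog_arm", "payload": {
  "deltas": [
    {"travel": [0.8,0,0],"twist": 0,"grip": 1},
    {"travel": [0.8,0,0],"twist": 0,"grip": 1},
    {"travel": [0,0,0],"twist": 0,"grip": 1}
  ]
}}

```text
t: 8.8
ee_pos: [683.7, -6.5, 329.9]
orientation: [-0.074, 0.0, 0.997, 0.001]
ft_force: [0.3, 0.0, 0.6]
width: 1.0
finger_force: 0.0
```

```bash
python3 -c "
from h import *
st()"
```

```text
t 8.80 p [683.7  -6.5 329.9] xaz 180.0 z [-0.147  0.001 -0.989] yax [0.001 1.    0.001] q [-0.01   0.731  0.903  1.89  -0.    -0.009] F [0.3 0.  0.6] w 1.000 ff 0.0
```

```bash
cat > kin.py <<'E'
import numpy as np
from scipy.optimize import least_squares
D=np.array([[np.hypot(149.3,502.6),230.5,.2607,-.1394,1.1727],[np.hypot(364.1,243.2),231,.112,-.328,1.132],[np.hypot(443,220.9),36.8,.386,-.518,.678],
[np.hypot(502,136),98.1,.343,-.39,.834],[np.hypot(439,23.7),30,.311,-.671,.586],[np.hypot(502.7,45),252.4,.216,-.142,1.211],[732.5,320.6,.951,1.365,2.117],[683.7,329.9,.731,.903,1.89]])
def fk(p,a,b,c):
    L1,L2,L3,h,r0,e,d=p;f=a-b;g=f+c
    return np.array([r0+L1*np.sin(a)+L2*np.cos(f)+e*np.sin(f)+L3*np.cos(g)+d*np.sin(g), h+L1*np.cos(a)-L2*np.sin(f)+e*np.cos(f)-L3*np.sin(g)+d*np.cos(g)])
s=least_squares(lambda p:np.concatenate([(fk(p,*x[2:])-x[:2])/1 for x in D])if 0 else np.r_[np.concatenate([fk(p,*x[2:])-x[:2] for x in D]),1e-3*(p-[350,350,250,300,0,0,0])],[350,350,250,300,0,0,0])
P=s.x
if __name__=="__main__":
    print(P.round(1),np.abs(s.fun).max())
    for a in(-.6,-.3,0,.3,.6):
        for c in(-.55,-.8,-1.0): print(a,round(a-c,2),fk(P,a,a-c,2.12).round(),"pitchdeg",round(np.degrees(c+2.12)))
E
python3 kin.py
```

```text
[567.9 385.2 443.4 219.4   4.6  60.6  -4.2] 0.22275154011367704
-0.6 -0.05 [-23. 498.] pitchdeg 90
-0.6 0.2 [ 15. 576.] pitchdeg 76
-0.6 0.4 [ 31. 644.] pitchdeg 64
-0.3 0.25 [130. 571.] pitchdeg 90
-0.3 0.5 [168. 650.] pitchdeg 76
-0.3 0.7 [183. 718.] pitchdeg 64
0 0.55 [297. 597.] pitchdeg 90
0 0.8 [335. 675.] pitchdeg 76
0 1.0 [351. 743.] pitchdeg 64
0.3 0.85 [465. 571.] pitchdeg 90
0.3 1.1 [503. 650.] pitchdeg 76
0.3 1.3 [519. 718.] pitchdeg 64
0.6 1.15 [618. 498.] pitchdeg 90
0.6 1.4 [656. 576.] pitchdeg 76
0.6 1.6 [672. 644.] pitchdeg 64
```

>>> {"api": "jog_arm", "payload": {
  "deltas": [
    {"travel": [0.88,0,-0.42],"twist": 0,"grip": 1},
    {"travel": [0.88,0,-0.42],"twist": 0,"grip": 1},
    {"travel": [0.88,0,-0.42],"twist": 0,"grip": 1},
    {"travel": [0.88,0,-0.42],"twist": 0,"grip": 1},
    {"travel": [0.88,0,-0.42],"twist": 0,"grip": 1},
    {"travel": [0.88,0,-0.42],"twist": 0,"grip": 1},
    {"travel": [0.88,0,-0.42],"twist": 0,"grip": 1},
    {"travel": [0.3,0,-0.6],"twist": 0,"grip": 1}
  ]
}}

```text
t: 9.6
ee_pos: [391.3, -6.5, 549.2]
orientation: [-0.061, 0.0, 0.998, 0.0]
ft_force: [-9.6, -0.7, -11.5]
width: 1.0
finger_force: 0.0
```

>>> {"api": "jog_arm", "payload": {
  "deltas": [
    {"travel": [0,0,-0.8],"twist": 0,"grip": 1},
    {"travel": [0,0,-0.8],"twist": 0,"grip": 1},
    {"travel": [0,0,-0.8],"twist": 0,"grip": 1}
  ]
}}

```text
t: 9.9
ee_pos: [390.1, -6.4, 572.9]
orientation: [-0.025, 0.0, 1.0, -0.0]
ft_force: [-0.4, -0.4, -0.3]
width: 0.999
finger_force: 0.0
```

```bash
python3 -c "
from h import *
st()"
```

```text
t 9.90 p [390.1  -6.4 572.9] xaz 180.0 z [-0.049 -0.    -0.999] yax [ 0.001  1.    -0.   ] q [-1.600e-02  1.800e-01  6.770e-01  2.117e+00 -1.000e-03 -1.500e-02] F [-0.4 -0.4 -0.3] w 0.999 ff 0.0
```

>>> {"api": "jog_arm", "payload": {
  "deltas": [
    {"travel": [0,0,-0.8],"twist": 0,"grip": 1},
    {"travel": [0,0,-0.8],"twist": 0,"grip": 1},
    {"travel": [0,0,-0.8],"twist": 0,"grip": 1},
    {"travel": [0,0,-0.8],"twist": 0,"grip": 1},
    {"travel": [0,0,-0.8],"twist": 0,"grip": 1},
    {"travel": [0,0,0],"twist": 0,"grip": 1}
  ]
}}

```text
t: 10.5
ee_pos: [369.8, -6.0, 622.6]
orientation: [0.047, 0.0, 0.999, -0.001]
ft_force: [0.3, -0.5, -1.1]
width: 0.999
finger_force: 0.0
```

```bash
python3 -c "
from h import *
st()"
```

```text
t 10.50 p [369.8  -6.  622.6] xaz 180.0 z [ 0.094 -0.002 -0.996] yax [ 0.001  1.    -0.002] q [-1.500e-02  9.700e-02  7.380e-01  2.117e+00 -1.000e-03 -1.500e-02] F [ 0.3 -0.5 -1.1] w 0.999 ff 0.0
```

>>> {"api": "jog_arm", "payload": {
  "deltas": [
    {"travel": [-0.15,0,-0.9],"twist": 0,"grip": 1},
    {"travel": [-0.15,0,-0.9],"twist": 0,"grip": 1},
    {"travel": [-0.2,0,-0.9],"twist": 0,"grip": 1},
    {"travel": [-0.2,0,-0.9],"twist": 0,"grip": 1},
    {"travel": [-0.25,0,-0.9],"twist": 0,"grip": 1},
    {"travel": [-0.25,0,-0.9],"twist": 0,"grip": 1},
    {"travel": [-0.3,0,-0.9],"twist": 0,"grip": 1},
    {"travel": [-0.3,0,-0.9],"twist": 0,"grip": 1}
  ]
}}

```text
t: 11.3
ee_pos: [372.0, -4.7, 711.2]
orientation: [0.177, 0.0, 0.984, -0.003]
ft_force: [0.7, -0.9, 1.2]
width: 0.999
finger_force: 0.0
```

>>> {"api": "jog_arm", "payload": {
  "deltas": [
    {"travel": [-0.3,0,-0.9],"twist": 0,"grip": 1},
    {"travel": [-0.3,0,-0.9],"twist": 0,"grip": 1},
    {"travel": [-0.3,0,-0.9],"twist": 0,"grip": 1},
    {"travel": [0,0,0],"twist": 0,"grip": 1}
  ]
}}

```text
t: 11.7
ee_pos: [359.6, -4.1, 748.6]
orientation: [0.228, 0.0, 0.974, -0.003]
ft_force: [-0.5, 0.9, 0.2]
width: 0.997
finger_force: 0.0
```

```bash
python3 -c "
from h import *
st()"
```

```text
t 11.70 p [359.6  -4.1 748.6] xaz -179.9 z [ 0.444 -0.007 -0.896] yax [ 0.002  1.    -0.007] q [-0.009  0.015  1.022  2.117 -0.003 -0.009] F [-0.5  0.9  0.2] w 0.997 ff 0.0
```

>>> {"api": "jog_arm", "payload": {
  "deltas": [
    {"travel": [-0.35,0,-0.9],"twist": 0,"grip": 1},
    {"travel": [-0.35,0,-0.9],"twist": 0,"grip": 1},
    {"travel": [-0.35,0,-0.9],"twist": 0,"grip": 1},
    {"travel": [0,0,0],"twist": 0,"grip": 1}
  ]
}}

```text
t: 12.1
ee_pos: [344.1, -3.4, 785.3]
orientation: [0.279, 0.0, 0.96, -0.004]
ft_force: [0.9, -0.0, 0.4]
width: 0.998
finger_force: 0.0
```

Run:
```python
from h import *
import cv2
go(480,-45,150)
t=ctrl.read_camera("top")[:,:,::-1];s=ctrl.read_camera("side")[:,:,::-1]
cv2.imwrite("pics/top1.png",t);cv2.imwrite("pics/side1.png",s)
cv2.imwrite("pics/tc1.png",cv2.resize(t[125:295,190:350],(800,595),interpolation=cv2.INTER_CUBIC))
```

```text
t 12.10 p [344.1  -3.4 785.3] xaz -179.9 z [ 0.535 -0.007 -0.845] yax [ 0.002  1.    -0.007] q [-0.006 -0.016  1.095  2.117 -0.004 -0.007] F [ 0.9 -0.   0.4] w 0.998 ff 0.0
shares [ 4.503 -0.734 12.195]
```

View pics/tc1.png

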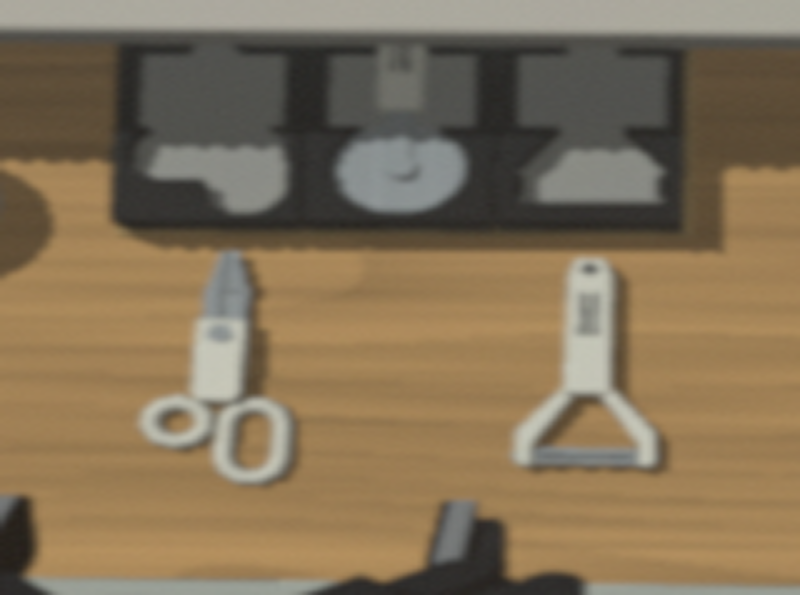

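Run:
```python
from h import *
import cv2
g=cv2.cvtColor(cv2.imread("pics/top1.png"),cv2.COLOR_BGR2GRAY).astype(float)
def edges(p,off,th=9):
    d=np.gradient(p);out=[]
    for i in range(1,len(d)-1):
        if abs(d[i])>th and abs(d[i])>=abs(d[i-1]) and abs(d[i])>abs(d[i+1]):
            den=abs(d[i-1])-2*abs(d[i])+abs(d[i+1]);out.append((round(off+i+(0.5*(abs(d[i-1])-abs(d[i+1]))/den),2),int(d[i])))
    return out
for v in(146,150,155,158): print("row",v,edges(g[v,210:335],210,6))
for v in(203,210,217,222,228,235): print("tool row",v,edges(g[v,215:330],215,12))
for u in(214,222,233,237,260,305,312,320): print("col",u,edges(g[125:205,u],125,5))
print("blade",edges(g[190:240,236],190,10),edges(g[190:275,307],190,10),edges(g[190:275,309],190,10),edges(g[220:275,240],220,10))
```

```text
row 146 [(np.float64(212.85), -13), (np.float64(217.86), 13), (np.float64(246.57), -13), (np.float64(255.57), 13), (np.float64(265.13), 11), (np.float64(274.28), -8), (np.float64(284.59), -12), (np.float64(293.12), 14), (np.float64(323.12), -13), (np.float64(326.33), 13)]
row 150 [(np.float64(212.62), -13), (np.float64(217.58), 13), (np.float64(246.72), -14), (np.float64(255.15), 15), (np.float64(265.0), 10), (np.float64(274.12), -10), (np.float64(284.82), -14), (np.float64(293.1), 13), (np.float64(322.81), -13), (np.float64(326.33), 14)]
row 155 [(np.float64(212.71), -13), (np.float64(217.62), 13), (np.float64(246.5), -13), (np.float64(255.17), 14), (np.float64(265.2), 8), (np.float64(273.88), -8), (np.float64(284.57), -13), (np.float64(293.0), 13), (np.float64(322.83), -13), (np.float64(326.31), 14)]
row 158 [(np.float64(212.74), -14), (np.float64(217.26), 14), (np.float64(246.36), -13), (np.float64(255.06), 15), (np.float64(284.69), -15), (np.float64(292.98), 15), (np.float64(322.88), -14), (np.float64(326.26), 14)]
tool row 203 [(np.float64(238.13), -19), (np.float64(241.15), 19)
[... 2418 characters left out ...]
), -25), (np.float64(190.79), 13), (np.float64(196.2), 22)]
blade [(np.float64(195.81), 20), (np.float64(215.73), 15), (np.float64(222.04), 12)] [(np.float64(196.56), 25), (np.float64(200.1), -25), (np.float64(202.86), 31), (np.float64(208.35), -16), (np.float64(220.36), 21), (np.float64(237.01), -41), (np.float64(240.38), 17), (np.float64(257.23), -13), (np.float64(259.67), 14)] [(np.float64(196.65), 25), (np.float64(202.9), 17), (np.float64(208.17), -14), (np.float64(220.42), 15), (np.float64(237.06), -32), (np.float64(240.72), 14), (np.float64(257.17), -13), (np.float64(259.55), 13)] [(np.float64(238.12), 39), (np.float64(241.65), -30), (np.float64(258.82), 21), (np.float64(261.99), -30)]
```

Run:
```python
from h import *
import cv2
T=lambda u,v,z:atz("top",u,v,z)
for n,l,r in(("shears",217.45,246.5),("peeler",293.05,322.85)):
    a,b=T(l,153,40),T(r,153,58);print(n,"notch",a,b,"ctr y",(a[1]+b[1])/2,"w",a[1]-b[1])
print("foam L,R",T(212.7,153,58),T(326.3,153,58))
print("pocket x: sh loop",T(237,185.54,58)[0]+94.5,"pe head",T(312,182.43,58)[0]+85.5,T(305,182.5,58)[0]+85.5,"notch",T(320,160.94,58)[0]+32,T(260,160.5,58)[0]+32,"front",T(237,190.3,58)[0]+100,T(312,190.64,58)[0]+100)
for v,l,r in((217,228.67,238.65),(222,228.36,238.57),(228,228.16,238.02),(235,227.59,237.8)):
    print("sh",T((l+r)/2,v,38))
for v,l,r in((203,303.11,311.79),(210,302.69,312.08),(222,302.38,311.85),(228,302.25,311.7),(235,301.9,311.84)):print("pe",T((l+r)/2,v,38))
print("sh +22",T(235,215.73,38)," loop-93",T(240,261.99,30))
g=cv2.cvtColor(cv2.imread("pics/top1.png"),cv2.COLOR_BGR2GRAY)
print(g[194:204,304:312]);print(g[194:206,233:240])
```

```text
shears notch [681.  179.6  40. ] [676.8 104.4  58. ] ctr y 142.0 w 75.19999999999999
peeler notch [683.4  -8.5  40. ] [679.2 -82.7  58. ] ctr y -45.6 w 74.2
foam L,R [675.8 187.5  58. ] [679.3 -91.1  58. ]
pocket x: sh loop 689.7 pe head 690.8 690.4 notch 691.1 690.4 front 683.4 685.0
sh [520.8 133.7  38. ]
sh [508.4 133.8  38. ]
sh [493.5 134.2  38. ]
sh [476.3 134.5  38. ]
pe [558.2 -46.6  38. ]
pe [540.7 -46.8  38. ]
pe [511.  -46.7  38. ]
pe [496.1 -46.6  38. ]
pe [478.9 -46.7  38. ]
sh +22 [524.  130.6  38. ]  loop-93 [411.1 115.6  30. ]
[[ 81  81  80  79  80  80  81  80]
 [ 85  83  84  85  84  84  84  84]
 [105 106 105 106 106 105 106 104]
 [130 133 136 134 133 133 132 130]
 [146 154 158 156 156 156 151 141]
 [154 171 173 167 167 173 166 147]
 [161 177 169 147 150 171 174 154]
 [167 175 153 116 119 154 172 160]
 [175 177 155 124 124 155 177 165]
 [180 188 177 161 161 177 187 174]]
[[ 83  83  85  85  84  83  84]
 [ 89  92  95  94  90  89  89]
 [109 111 112 116 114 108 109]
 [135 132 128 134 135 127 128]
 [143 138 130 136 135 123 123]
 [140 136 128 132 126 107 103]
 [139 134 128 133 126 104  92]
 [139 132 129 134 130 110  96]
 [138 130 129 135 133 116  96]
 [137 129 130 137 136 120  97]
 [136 130 130 137 136 123  98]
 [136 129 130 136 138 125 100]]
```

Run:
```python
from h import *
go(498,134,130)
```

```text
t 12.20 p [345.7  -3.4 783.3] xaz -179.9 z [ 0.531 -0.007 -0.848] yax [ 0.002  1.    -0.007] q [-0.006 -0.014  1.091  2.116 -0.004 -0.007] F [0.6 0.3 0.1] w 1.004 ff 0.0
shares [ 4.346  2.849 12.671]
```

>>> {"api": "jog_arm", "payload": {
  "deltas": [
    {"travel": [0.31,0.2,0.9],"twist": 0,"grip": 1},
    {"travel": [0.31,0.2,0.9],"twist": 0,"grip": 1},
    {"travel": [0.31,0.2,0.9],"twist": 0,"grip": 1},
    {"travel": [0.31,0.2,0.9],"twist": 0,"grip": 1},
    {"travel": [0.31,0.2,0.9],"twist": 0,"grip": 1},
    {"travel": [0.31,0.2,0.9],"twist": 0,"grip": 1},
    {"travel": [0.31,0.2,0.9],"twist": 0,"grip": 1},
    {"travel": [0.31,0.2,0.9],"twist": 0,"grip": 1}
  ]
}}

```text
t: 13.0
ee_pos: [425.9, 67.3, 444.0]
orientation: [0.274, -0.0, 0.962, -0.004]
ft_force: [1.6, 0.4, 1.0]
width: 0.998
finger_force: 0.0
```

>>> {"api": "jog_arm", "payload": {
  "deltas": [
    {"travel": [0.31,0.2,0.9],"twist": 0,"grip": 1},
    {"travel": [0.31,0.2,0.9],"twist": 0,"grip": 1},
    {"travel": [0.31,0.2,0.9],"twist": 0,"grip": 1},
    {"travel": [0.31,0.2,0.9],"twist": 0,"grip": 1},
    {"travel": [0.31,0.2,0.9],"twist": 0,"grip": 1},
    {"travel": [0.31,0.2,0.9],"twist": 0,"grip": 1},
    {"travel": [0,0,0],"twist": 0,"grip": 1},
    {"travel": [0,0,0],"twist": 0,"grip": 1}
  ]
}}

```text
t: 13.8
ee_pos: [488.7, 124.2, 166.6]
orientation: [0.273, -0.0, 0.962, -0.005]
ft_force: [0.1, 0.2, 0.2]
width: 0.999
finger_force: 0.0
```

Run:
```python
from h import *
go(498,134,32,180)
```

```text
t 13.80 p [488.7 124.2 166.6] xaz -179.8 z [ 0.524 -0.009 -0.851] yax [ 0.002  1.    -0.01 ] q [ 0.378 -0.04  -0.859  0.235 -0.203  0.323] F [0.1 0.2 0.2] w 0.999 ff 0.0
shares [1.253 0.221 2.388]
twist 0.05
```

>>> {"api": "jog_arm", "payload": {
  "deltas": [
    {"travel": [0.42,0.08,0.8],"twist": 0,"grip": 1},
    {"travel": [0.42,0.07,0.8],"twist": 0,"grip": 1},
    {"travel": [0.3,0.07,0.5],"twist": 0,"grip": 1},
    {"travel": [0.1,0,0.27],"twist": 0,"grip": 1},
    {"travel": [0,0,0],"twist": 0,"grip": 1},
    {"travel": [0,0,0],"twist": 0,"grip": 1}
  ]
}}

```text
t: 14.4
ee_pos: [502.3, 135.4, 37.6]
orientation: [0.277, 0.001, 0.961, -0.003]
ft_force: [0.7, 0.5, 1.0]
width: 1.0
finger_force: 0.0
```

Run:
```python
from h import *
go(498,134,32,180)
```

```text
t 14.40 p [502.3 135.4  37.6] xaz -180.0 z [ 0.532 -0.007 -0.847] yax [ 0.003  1.    -0.006] q [ 0.393  0.243 -1.054 -0.25  -0.211  0.337] F [0.7 0.5 1. ] w 1.000 ff 0.0
shares [ 0.133 -0.028  0.049]
twist 0.01
```

>>> {"api": "jog_arm", "payload": {
  "deltas": [
    {"travel": [0.13,-0.03,0.05],"twist": 0,"grip": 1},
    {"travel": [0,0,0],"twist": 0,"grip": 0},
    {"travel": [0,0,0],"twist": 0,"grip": 0},
    {"travel": [0,0,0],"twist": 0,"grip": 0},
    {"travel": [0,0,0],"twist": 0,"grip": 0},
    {"travel": [0,0,0],"twist": 0,"grip": 0},
    {"travel": [0,0,0],"twist": 0,"grip": 0}
  ]
}}

```text
t: 15.1
ee_pos: [496.6, 133.6, 30.5]
orientation: [0.276, 0.0, 0.961, -0.004]
ft_force: [-3.0, -0.1, 6.4]
width: 0.266
finger_force: 58.9
```

Run:
```python
from h import *
go(498,134,92)
```

```text
t 15.10 p [496.6 133.6  30.5] xaz -179.9 z [ 0.53  -0.007 -0.848] yax [ 0.002  1.    -0.007] q [ 0.394  0.254 -1.075 -0.279 -0.211  0.338] F [-3.  -0.1  6.4] w 0.266 ff 58.9
shares [-6.760e-01 -1.000e-03 -1.028e+00]
```

>>> {"api": "jog_arm", "payload": {
  "deltas": [
    {"travel": [-0.28,0,-0.44],"twist": 0,"grip": 0},
    {"travel": [-0.28,0,-0.44],"twist": 0,"grip": 0},
    {"travel": [-0.74,0.04,0.46],"twist": 0,"grip": 0},
    {"travel": [-0.74,0.05,0.46],"twist": 0,"grip": 0},
    {"travel": [-0.74,0.04,0.46],"twist": 0,"grip": 0},
    {"travel": [-0.5,0.04,0.31],"twist": 0,"grip": 0},
    {"travel": [0,0,0],"twist": 0,"grip": 0},
    {"travel": [0,0,0],"twist": 0,"grip": 0}
  ]
}}

```text
t: 15.9
ee_pos: [656.3, 141.5, 81.2]
orientation: [0.274, 0.0, 0.962, -0.004]
ft_force: [-0.4, 0.5, -1.7]
width: 0.256
finger_force: 59.4
```

Run:
```python
from h import *
import cv2
go(683,142.2,72.5,180)
t=ctrl.read_camera("top")[:,:,::-1];s=ctrl.read_camera("side")[:,:,::-1]
a=cv2.resize(t[125:225,180:280],(400,400),interpolation=cv2.INTER_CUBIC);b=cv2.resize(s[140:240,270:370],(400,400),interpolation=cv2.INTER_CUBIC)
cv2.imwrite("pics/top2.png",t);cv2.imwrite("pics/side2.png",s)
cv2.imwrite("pics/h2.png",np.hstack([a,b]))
```

```text
t 15.90 p [656.3 141.5  81.2] xaz -179.9 z [ 0.527 -0.008 -0.85 ] yax [ 0.003  1.    -0.008] q [ 0.287  0.343 -0.669  0.025 -0.158  0.245] F [-0.4  0.5 -1.7] w 0.256 ff 59.4
shares [-0.362  0.016  0.428]
twist 0.03
```

View pics/h2.png

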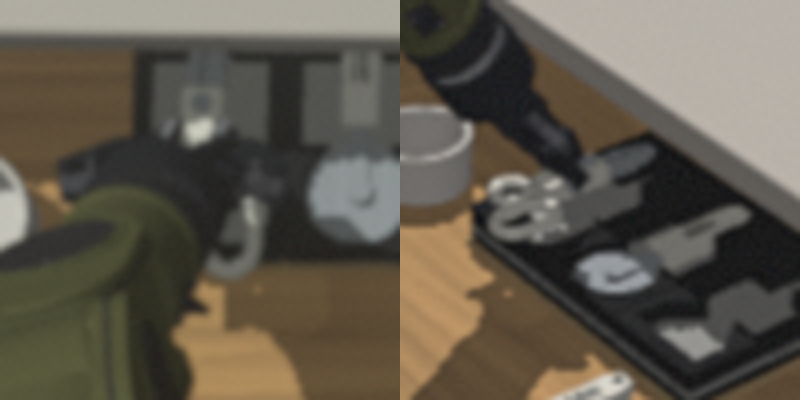

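Run:
```python
from h import *
import cv2
g=cv2.cvtColor(cv2.imread("pics/top2.png"),cv2.COLOR_BGR2GRAY).astype(int)
print(g[182:200,234:244]); print(g[138:162,224:238])
for v in(192,193,194,195):print(v,atz("top",238,v,71)[0]+93,atz("top",238,v,81)[0]+93)
for v in(146,148,150): print(v,atz("top",231,v,89)-[22,0,0])
```

```text
[[ 37  53  70  80  82  83  83  91 103 109]
 [ 42  61  75  81  81  81  84  92 103 106]
 [ 47  62  74  77  78  78  81  91 103 106]
 [ 43  54  63  65  65  66  72  86 102 107]
 [ 38  43  45  47  47  49  62  86 102 106]
 [ 46  38  36  35  38  44  64  90 103 106]
 [ 62  46  37  38  43  56  76  97 107 104]
 [ 82  65  51  53  65  79  92 105 107  99]
 [ 96  86  78  77  90 103 107 109 105  95]
 [108 103 100 100 104 110 110 107 101  90]
 [106 108 108 108 109 109 106 100  93  84]
 [100 104 105 106 105 103  97  91  86  82]
 [ 90  93  95  97  97  94  91  85  84  84]
 [ 90  88  88  88  89  87  86  84  85  86]
 [107 101  92  85  85  84  86  86  85  92]
 [132 120  98  85  84  83  84  85  87  95]
 [139 126 100  85  82  82  83  82  84  89]
 [138 125  99  82  81  81  82  82  82  83]]
[[ 50  52  57  69  79  80  77  77  80  82  82  79  72  60]
 [ 46  49  57  69  81  80  77  77  81  84  83  80  73  64]
 [ 61  61  67  76  81  80  77  79  82  85  83  80  77  73]
 [ 76  77  77  81  83  81  77  79  81  84  84  79  76  79]
 [ 82  82  83  84  83  80  76  77  83  84  84  82  77  79]
 [ 82  82  82  84  82  80  76 
[... 527 characters left out ...]
 90  92 101 107 105  96  85  82]
 [ 86  95 106 111 106 104 106 108 112 110 104  96  87  84]
 [ 83  91 107 117 120 127 139 144 137 119 103  96  93  85]
 [ 79  88 119 140 149 162 177 181 167 134 106 102  99  88]
 [ 72  91 138 173 185 191 196 196 178 142 112 105  94  78]
 [ 61  94 144 183 197 200 199 193 171 134 108  99  82  64]
 [ 58  91 138 175 196 198 195 182 151 110  88  78  64  51]
 [ 58  87 122 157 180 179 171 153 117  79  61  54  49  45]
 [ 55  76 103 132 149 139 119 102  76  54  44  42  41  41]
 [ 49  61  79  95 102  86  66  55  48  43  41  39  38  39]]
192 669.5 667.4
193 667.0 664.9
194 664.6 662.5
195 662.1 660.1
146 [662.8 137.5  89. ]
148 [657.8 137.3  89. ]
150 [652.9 137.1  89. ]
```

```bash
cat >> h.py <<'E'
def pj(cam,X):
    c=ctrl.calibration(cam);q=c["R"]@np.asarray(X,float)+c["t"];return np.array([c["fx"]*q[0]/q[2]+c["cx"],c["fy"]*q[1]/q[2]+c["cy"]]).round(1)
E
python3 - <<'E'
from h import *
import cv2
m=np.array([663.2,141.5,80])
for n,d in(("waistFL",(22,12,9)),("waistFR",(22,-12,9)),("waistFRb",(22,-12,-9)),("tipTop",(72,0,5)),("bladeL40",(40,11,5)),("bladeR40",(40,-11,5)),("loopend",(-93,-20,0))):
    print(n,pj("top",m+d),pj("side",m+d))
print("TCP side",pj("side",[656.3,141.5,81.2]),"pocket tip top edge",pj("side",[690+73.5,142,58]),"foam BL?",pj("side",[770,188,58]))
s=cv2.imread("pics/side2.png")
cv2.imwrite("pics/sc2.png",cv2.resize(s[160:215,290:365],None,fx=10,fy=10,interpolation=cv2.INTER_CUBIC))
E
```

```text
waistFL [224.3 145.7] [318.2 176.6]
waistFR [234.3 145.9] [322.7 179.8]
waistFRb [235.5 148. ] [322.8 184.6]
tipTop [230.4 126.2] [333.1 174.1]
bladeL40 [225.3 139. ] [323.  175.9]
bladeR40 [234.4 139.1] [327.1 178.8]
loopend [236.6 193.8] [294.  195.9]
TCP side [313.1 183.3] pocket tip top edge [340.  178.2] foam BL? [333.  171.7]
```

View pics/sc2.png

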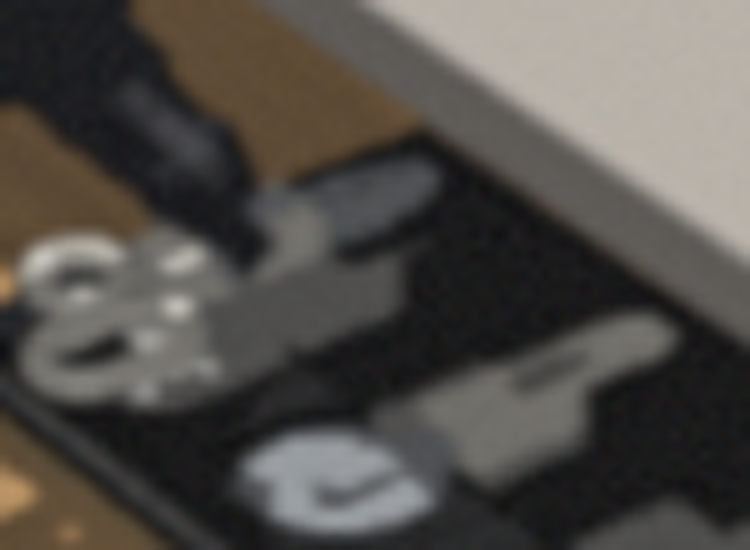

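>>> {"api": "jog_arm", "payload": {
  "deltas": [
    {"travel": [-0.18,0.01,0.2],"twist": 0,"grip": 0},
    {"travel": [-0.18,0.01,0.2],"twist": 0,"grip": 0},
    {"travel": [0,0,0],"twist": 0,"grip": 0},
    {"travel": [0,0,0],"twist": 0,"grip": 0},
    {"travel": [0,0,0],"twist": 0,"grip": 0}
  ]
}}

```text
t: 16.5
ee_pos: [682.2, 142.7, 74.3]
orientation: [0.275, 0.0, 0.962, -0.004]
ft_force: [-0.2, 0.6, -1.4]
width: 0.261
finger_force: 59.4
```

Run:
```python
from h import *
go(683.1,142.2,66,180)
```

```text
t 16.50 p [682.2 142.7  74.3] xaz -179.9 z [ 0.528 -0.008 -0.849] yax [ 0.002  1.    -0.007] q [ 0.276  0.386 -0.62   0.028 -0.151  0.234] F [-0.2  0.6 -1.4] w 0.261 ff 59.4
shares [ 0.072 -0.008  0.151]
twist 0.03
```

>>> {"api": "jog_arm", "payload": {
  "deltas": [
    {"travel": [0.035,-0.005,0.08],"twist": 0,"grip": 0},
    {"travel": [0.037,-0.005,0.07],"twist": 0,"grip": 0},
    {"travel": [0,0,0],"twist": 0,"grip": 0},
    {"travel": [0,0,0],"twist": 0,"grip": 0}
  ]
}}

```text
t: 16.9
ee_pos: [683.2, 142.4, 66.1]
orientation: [0.275, -0.0, 0.962, -0.004]
ft_force: [-0.9, 0.2, -0.9]
width: 0.262
finger_force: 59.5
```

Run:
```python
from h import *
go(683.1,142.2,60,180)
```

```text
t 16.90 p [683.2 142.4  66.1] xaz -179.9 z [ 0.528 -0.007 -0.849] yax [ 0.002  1.    -0.007] q [ 0.274  0.399 -0.628  0.006 -0.15   0.233] F [-0.9  0.2 -0.9] w 0.262 ff 59.5
shares [ 0.066 -0.003  0.103]
twist 0.03
```

>>> {"api": "jog_arm", "payload": {
  "deltas": [
    {"travel": [0.033,0,0.052],"twist": 0,"grip": 0},
    {"travel": [0.033,0,0.052],"twist": 0,"grip": 0},
    {"travel": [0,0,0],"twist": 0,"grip": 0},
    {"travel": [0,0,0],"twist": 0,"grip": 0}
  ]
}}

```text
t: 17.3
ee_pos: [683.8, 143.0, 60.5]
orientation: [0.275, -0.0, 0.961, -0.003]
ft_force: [0.9, 4.5, -0.4]
width: 0.262
finger_force: 59.4
```

Run:
```python
from h import *
go(683.1,142.2,56,180)
```

```text
t 17.30 p [683.8 143.   60.5] xaz -179.8 z [ 0.529 -0.006 -0.848] yax [ 0.001  1.    -0.006] q [ 0.275  0.409 -0.634 -0.011 -0.149  0.232] F [ 0.9  4.5 -0.4] w 0.262 ff 59.4
shares [ 0.06  -0.016  0.068]
twist 0.03
```

>>> {"api": "jog_arm", "payload": {
  "deltas": [
    {"travel": [0.02,0.02,0.04],"twist": 0,"grip": 0},
    {"travel": [0.022,0,0.035],"twist": 0,"grip": 0},
    {"travel": [0.022,0,0.035],"twist": 0,"grip": 0},
    {"travel": [0,0,0],"twist": 0,"grip": 0},
    {"travel": [0,0,0],"twist": 0,"grip": 0}
  ]
}}

```text
t: 17.8
ee_pos: [685.2, 143.6, 55.0]
orientation: [0.276, 0.0, 0.961, -0.003]
ft_force: [1.9, 4.0, 1.1]
width: 0.257
finger_force: 59.4
```

Run:
```python
from h import *
go(683.8,143,50.5,180)
```

```text
t 17.80 p [685.2 143.6  55. ] xaz -179.9 z [ 0.531 -0.006 -0.847] yax [ 0.002  1.    -0.006] q [ 0.276  0.419 -0.638 -0.028 -0.151  0.234] F [1.9 4.  1.1] w 0.257 ff 59.4
shares [ 0.072 -0.012  0.061]
twist 0.02
```

>>> {"api": "jog_arm", "payload": {
  "deltas": [
    {"travel": [0.03,0.012,0.045],"twist": 0,"grip": 0},
    {"travel": [0.03,0,0.045],"twist": 0,"grip": 0},
    {"travel": [0,0,0],"twist": 0,"grip": 0},
    {"travel": [0,0,0],"twist": 0,"grip": 0}
  ]
}}

```text
t: 18.2
ee_pos: [684.6, 143.6, 50.5]
orientation: [0.277, 0.0, 0.961, -0.004]
ft_force: [-4.2, 1.9, 13.9]
width: 0.255
finger_force: 61.1
```

Run:
```python
from h import *
go(685,143.5,48,180)
```

```text
t 18.20 p [684.6 143.6  50.5] xaz -179.9 z [ 0.532 -0.008 -0.847] yax [ 0.003  1.    -0.007] q [ 0.277  0.425 -0.645 -0.041 -0.153  0.235] F [-4.2  1.9 13.9] w 0.255 ff 61.1
shares [ 0.019 -0.002  0.047]
twist 0.02
```

>>> {"api": "jog_arm", "payload": {
  "deltas": [
    {"travel": [0.02,0,0.035],"twist": 0,"grip": 0},
    {"travel": [0.01,0,0.018],"twist": 0,"grip": 0},
    {"travel": [0,0,0],"twist": 0,"grip": 0},
    {"travel": [0,0,0],"twist": 0,"grip": 0}
  ]
}}

```text
t: 18.6
ee_pos: [684.6, 143.6, 50.4]
orientation: [0.278, 0.0, 0.961, -0.004]
ft_force: [-19.6, 0.0, 35.3]
width: 0.259
finger_force: 64.2
```

Run:
```python
from h import *
go(685,143.5,48,180)
```

```text
t 18.60 p [684.6 143.6  50.4] xaz -179.9 z [ 0.534 -0.008 -0.845] yax [ 0.003  1.    -0.007] q [ 0.277  0.425 -0.649 -0.048 -0.154  0.235] F [-19.6   0.   35.3] w 0.259 ff 64.2
shares [ 0.019 -0.002  0.045]
twist 0.02
```

>>> {"api": "jog_arm", "payload": {
  "deltas": [
    {"travel": [-0.03,0,-0.05],"twist": 0,"grip": 0},
    {"travel": [0,0,0],"twist": 0,"grip": 0.4},
    {"travel": [0,0,0],"twist": 0,"grip": 0.4},
    {"travel": [0,0,0],"twist": 0,"grip": 0.4}
  ]
}}

```text
t: 19.0
ee_pos: [681.7, 142.4, 46.0]
orientation: [0.273, 0.0, 0.962, -0.005]
ft_force: [-0.1, -0.2, -0.5]
width: 0.402
finger_force: 0.0
```

Run:
```python
from h import *
go(680,143.5,100,180)
```

```text
t 19.00 p [681.7 142.4  46. ] xaz -179.9 z [ 0.525 -0.01  -0.851] yax [ 0.003  1.    -0.009] q [ 0.276  0.429 -0.648 -0.04  -0.153  0.235] F [-0.1 -0.2 -0.5] w 0.402 ff 0.0
shares [-0.539  0.012 -0.937]
twist 0.03
```

>>> {"api": "jog_arm", "payload": {
  "deltas": [
    {"travel": [-0.25,0,-0.45],"twist": 0,"grip": 0.4},
    {"travel": [-0.28,0,-0.48],"twist": 0,"grip": 0.4},
    {"travel": [0.6,-0.4,-0.5],"twist": 0,"grip": 1},
    {"travel": [0.6,-0.4,-0.5],"twist": 0,"grip": 1},
    {"travel": [0.5,-0.8,0],"twist": 0,"grip": 1},
    {"travel": [0.5,-0.8,0],"twist": 0,"grip": 1},
    {"travel": [0.5,-0.8,0],"twist": 0,"grip": 1},
    {"travel": [0,0,0],"twist": 0,"grip": 1}
  ]
}}

```text
t: 19.8
ee_pos: [532.5, -20.4, 69.0]
orientation: [0.269, 0.004, 0.963, -0.006]
ft_force: [-0.9, 0.7, -0.8]
width: 0.999
finger_force: 0.0
```

Run:
```python
from h import *
import cv2
go(501,-46.7,40,180)
t=ctrl.read_camera("top")[:,:,::-1];s=ctrl.read_camera("side")[:,:,::-1]
cv2.imwrite("pics/top3.png",t);cv2.imwrite("pics/side3.png",s)
a=cv2.resize(t[130:205,200:275],(400,400),interpolation=cv2.INTER_CUBIC);b=cv2.resize(s[155:225,275:345],(400,400),interpolation=cv2.INTER_CUBIC)
cv2.imwrite("pics/h3.png",np.hstack([a,b]))
```

```text
t 19.80 p [532.5 -20.4  69. ] xaz 179.7 z [ 0.518 -0.013 -0.855] yax [ 0.01   1.    -0.009] q [-0.044  0.171 -0.995 -0.14   0.01  -0.034] F [-0.9  0.7 -0.8] w 0.999 ff 0.0
shares [ 0.837 -0.528  0.177]
twist -0.07
```

View pics/h3.png

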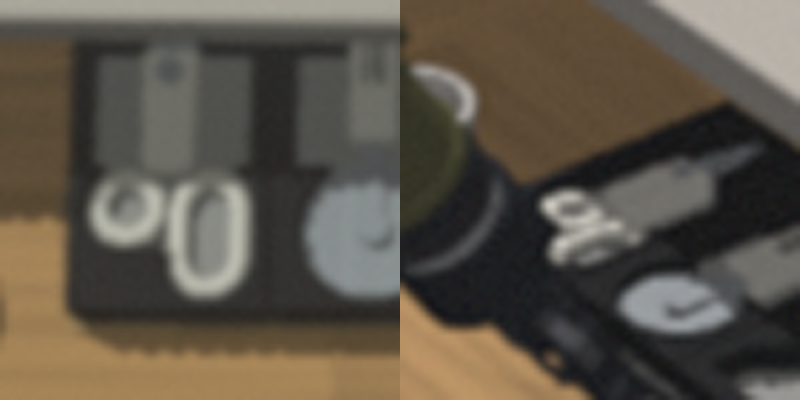

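>>> {"api": "jog_arm", "payload": {
  "deltas": [
    {"travel": [0.26,-0.26,-0.16],"twist": 0,"grip": 1},
    {"travel": [0.26,-0.26,-0.16],"twist": 0,"grip": 1},
    {"travel": [0.1,0,0.17],"twist": -0.07,"grip": 1},
    {"travel": [0,0,0],"twist": 0,"grip": 1},
    {"travel": [0,0,0],"twist": 0,"grip": 1}
  ]
}}

```text
t: 20.4
ee_pos: [510.9, -41.1, 64.5]
orientation: [0.275, -0.003, 0.961, -0.004]
ft_force: [1.6, -0.1, 0.6]
width: 1.003
finger_force: 0.0
```

Run:
```python
from h import *
go(502,-46.7,31.5,180)
```

```text
t 20.40 p [510.9 -41.1  64.5] xaz -179.4 z [ 0.529 -0.007 -0.848] yax [-0.004  1.    -0.01 ] q [-0.114  0.154 -1.056 -0.195  0.053 -0.105] F [ 1.6 -0.1  0.6] w 1.003 ff 0.0
shares [ 0.5   -0.106  0.466]
twist 0.13
```

>>> {"api": "jog_arm", "payload": {
  "deltas": [
    {"travel": [0.17,-0.05,0.16],"twist": 0.13,"grip": 1},
    {"travel": [0.17,-0.05,0.16],"twist": 0,"grip": 1},
    {"travel": [0.16,0,0.14],"twist": 0,"grip": 1},
    {"travel": [0,0,0],"twist": 0,"grip": 1},
    {"travel": [0,0,0],"twist": 0,"grip": 1},
    {"travel": [0,0,0],"twist": 0,"grip": 1}
  ]
}}

```text
t: 21.0
ee_pos: [502.0, -46.8, 32.4]
orientation: [0.276, 0.002, 0.961, -0.003]
ft_force: [0.9, -0.4, -0.9]
width: 1.0
finger_force: 0.0
```

Run:
```python
from h import *
go(502,-46.7,31.5,180)
```

```text
t 21.00 p [502.  -46.8  32.4] xaz 179.8 z [ 0.53  -0.007 -0.848] yax [ 0.006  1.    -0.005] q [-0.133  0.23  -1.124 -0.339  0.063 -0.111] F [ 0.9 -0.4 -0.9] w 1.000 ff 0.0
shares [0.009 0.002 0.016]
twist -0.03
```

>>> {"api": "jog_arm", "payload": {
  "deltas": [
    {"travel": [0.01,0,0.02],"twist": -0.05,"grip": 1},
    {"travel": [0,0,0],"twist": 0,"grip": 0},
    {"travel": [0,0,0],"twist": 0,"grip": 0},
    {"travel": [0,0,0],"twist": 0,"grip": 0},
    {"travel": [0,0,0],"twist": 0,"grip": 0},
    {"travel": [0,0,0],"twist": 0,"grip": 0},
    {"travel": [0,0,0],"twist": 0,"grip": 0}
  ]
}}

```text
t: 21.7
ee_pos: [500.9, -47.0, 30.7]
orientation: [0.275, 0.0, 0.961, -0.004]
ft_force: [-3.0, 0.2, 4.9]
width: 0.234
finger_force: 59.1
```

Run:
```python
from h import *
go(502,-46.7,88,180)
```

```text
t 21.70 p [500.9 -47.   30.7] xaz -179.9 z [ 0.529 -0.007 -0.848] yax [ 0.003  1.    -0.007] q [-0.134  0.233 -1.128 -0.345  0.064 -0.115] F [-3.   0.2  4.9] w 0.234 ff 59.1
shares [-0.626 -0.002 -0.961]
twist 0.02
```

>>> {"api": "jog_arm", "payload": {
  "deltas": [
    {"travel": [-0.29,0,-0.45],"twist": 0,"grip": 0},
    {"travel": [-0.29,0,-0.45],"twist": 0,"grip": 0},
    {"travel": [-0.74,0.02,0.46],"twist": 0,"grip": 0},
    {"travel": [-0.74,0.02,0.46],"twist": 0,"grip": 0},
    {"travel": [-0.74,0,0.46],"twist": 0,"grip": 0},
    {"travel": [-0.5,0,0.31],"twist": 0,"grip": 0},
    {"travel": [0,0,0],"twist": 0,"grip": 0},
    {"travel": [0,0,0],"twist": 0,"grip": 0}
  ]
}}

```text
t: 22.5
ee_pos: [661.2, -45.0, 83.0]
orientation: [0.274, 0.0, 0.962, -0.004]
ft_force: [-0.7, 0.3, -0.9]
width: 0.235
finger_force: 59.3
```

Run:
```python
from h import *
import cv2
go(684,-44.7,74,180)
t=ctrl.read_camera("top")[:,:,::-1]
cv2.imwrite("pics/top4.png",t)
g=cv2.cvtColor(np.ascontiguousarray(t),cv2.COLOR_BGR2GRAY).astype(int)
m=np.array([661,-45,80])
for n,d in(("end",(62,0,9)),("FL",(30,11,9)),("FR",(30,-11,9)),("headL",(-84,34,0)),("headR",(-84,-34,0))):print(n,pj("top",m+d))
print(g[128:150:2,296:320]);print(g[182:196,288:324:2])
```

```text
t 22.50 p [661.2 -45.   83. ] xaz -179.9 z [ 0.527 -0.007 -0.85 ] yax [ 0.003  1.    -0.007] q [-0.087  0.321 -0.705 -0.008  0.038 -0.075] F [-0.7  0.3 -0.9] w 0.235 ff 59.3
shares [-0.293  0.009  0.393]
twist 0.02
end [307.4 131.5]
FL [302.5 144.3]
FR [311.7 144.4]
headL [292.1 191.7]
headR [320.6 192.1]
[[171 171 170 170 170 171 170 171 171 170 170 171 170 170 171 171 171 169
  171 171 171 169 170 171]
 [171 171 169 171 171 170 170 171 171 170 171 171 170 171 170 170 171 171
  171 170 171 171 171 170]
 [168 168 168 167 169 169 168 169 170 169 169 170 170 169 170 170 169 169
  170 170 169 171 170 171]
 [129 130 130 131 131 131 133 132 133 132 133 133 133 133 134 135 135 134
  135 136 134 136 136 135]
 [ 82  80  80  81  81  81  80  81  82  83  82  81  82  82  82  83  82  82
   82  82  83  82  81  81]
 [ 59  60  59  61  60  59  63  75  88  89  88  85  81  81  84  89  87  78
   66  64  64  64  63  63]
 [ 59  59  59  59  59  61  64  82 101 102  94  93  86  85  94 104 100  80
   61  56  55  55  54  53]
 [ 83  84  83  83  82  82  83  93 104 102  95  93  85  85  94 104 102  89
   80  79  8
[... 417 characters left out ...]
49 57 71 73 48]
 [51 49 48 47 47 47 47 48 48 46 47 49 48 51 52 68 73 57]
 [50 47 46 47 48 47 47 48 47 47 48 47 47 53 50 62 70 64]
 [55 51 49 47 47 48 49 47 46 48 48 47 46 52 50 62 66 68]
 [65 57 52 49 48 47 50 50 48 47 50 45 46 50 53 63 66 69]
 [74 68 61 57 52 51 57 51 48 48 47 49 52 55 60 62 65 69]
 [74 73 72 67 62 59 62 56 52 54 54 57 58 62 63 60 66 68]
 [70 71 73 75 71 72 69 66 64 62 60 64 67 65 64 66 69 64]
 [69 70 71 73 73 75 74 72 71 69 69 68 67 67 68 70 70 59]
 [71 69 69 71 72 72 71 72 71 70 70 69 70 69 71 70 70 55]
 [70 70 70 70 70 70 70 71 71 72 69 69 71 71 69 70 67 52]
 [69 70 69 70 70 71 69 71 69 70 70 70 70 70 69 70 64 49]
 [70 69 70 70 70 70 69 69 70 70 69 69 69 70 70 69 61 48]]
```

>>> {"api": "jog_arm", "payload": {
  "deltas": [
    {"travel": [-0.15,0.01,0.2],"twist": 0,"grip": 0},
    {"travel": [-0.14,0,0.19],"twist": 0,"grip": 0},
    {"travel": [0.04,0,0.07],"twist": 0,"grip": 0},
    {"travel": [0.04,0,0.07],"twist": 0,"grip": 0},
    {"travel": [0,0,0],"twist": 0,"grip": 0},
    {"travel": [0,0,0],"twist": 0,"grip": 0}
  ]
}}

```text
t: 23.15
ee_pos: [683.9, -44.8, 66.6]
orientation: [0.274, 0.001, 0.962, -0.004]
ft_force: [1.4, -0.4, -0.4]
width: 0.232
finger_force: 59.3
```

Run:
```python
from h import *
go(684,-44.7,60,180)
```

```text
t 23.15 p [683.9 -44.8  66.6] xaz -179.9 z [ 0.528 -0.007 -0.849] yax [ 0.003  1.    -0.007] q [-0.082  0.376 -0.673 -0.033  0.036 -0.071] F [ 1.4 -0.4 -0.4] w 0.232 ff 59.3
shares [0.068 0.002 0.112]
twist 0.01
```

>>> {"api": "jog_arm", "payload": {
  "deltas": [
    {"travel": [0.034,0,0.055],"twist": 0,"grip": 0},
    {"travel": [0.034,0,0.055],"twist": 0,"grip": 0},
    {"travel": [0,0,0],"twist": 0,"grip": 0},
    {"travel": [0,0,0],"twist": 0,"grip": 0}
  ]
}}

```text
t: 23.55
ee_pos: [684.8, -44.5, 60.8]
orientation: [0.275, 0.0, 0.961, -0.003]
ft_force: [0.8, 2.2, -0.4]
width: 0.236
finger_force: 59.3
```

Run:
```python
from h import *
go(684,-44.7,55,180)
```

```text
t 23.55 p [684.8 -44.5  60.8] xaz -179.9 z [ 0.529 -0.007 -0.849] yax [ 0.002  1.    -0.006] q [-0.082  0.386 -0.68  -0.051  0.037 -0.071] F [ 0.8  2.2 -0.4] w 0.236 ff 59.3
shares [ 0.075 -0.003  0.089]
twist 0.02
```

Going in with small side forces; continuing down with a slight +y nudge.

>>> {"api": "jog_arm", "payload": {
  "deltas": [
    {"travel": [0.03,0.012,0.05],"twist": 0,"grip": 0},
    {"travel": [0.03,0,0.05],"twist": 0,"grip": 0},
    {"travel": [0,0,0],"twist": 0,"grip": 0},
    {"travel": [0,0,0],"twist": 0,"grip": 0}
  ]
}}

```text
t: 23.95
ee_pos: [685.7, -44.4, 55.7]
orientation: [0.276, 0.0, 0.961, -0.004]
ft_force: [-0.8, 0.6, 3.3]
width: 0.234
finger_force: 59.7
```

Run:
```python
from h import *
go(685.5,-44.2,50.5,180)
```

```text
t 23.95 p [685.7 -44.4  55.7] xaz -179.9 z [ 0.53  -0.008 -0.848] yax [ 0.003  1.    -0.007] q [-0.081  0.395 -0.685 -0.068  0.035 -0.07 ] F [-0.8  0.6  3.3] w 0.234 ff 59.7
shares [0.057 0.004 0.086]
twist 0.02
```

>>> {"api": "jog_arm", "payload": {
  "deltas": [
    {"travel": [0.035,0,0.05],"twist": 0,"grip": 0},
    {"travel": [0.035,0,0.05],"twist": 0,"grip": 0},
    {"travel": [0.02,0,0.03],"twist": 0,"grip": 0},
    {"travel": [0,0,0],"twist": 0,"grip": 0},
    {"travel": [0,0,0],"twist": 0,"grip": 0}
  ]
}}

```text
t: 24.45
ee_pos: [685.8, -44.4, 50.7]
orientation: [0.278, 0.0, 0.961, -0.004]
ft_force: [-12.5, 0.3, 22.8]
width: 0.233
finger_force: 62.5
```

Run:
```python
from h import *
go(685.5,-44.2,48.5,180)
```

```text
t 24.45 p [685.8 -44.4  50.7] xaz -179.9 z [ 0.534 -0.007 -0.846] yax [ 0.003  1.    -0.007] q [-0.081  0.403 -0.695 -0.089  0.036 -0.07 ] F [-12.5   0.3  22.8] w 0.233 ff 62.5
shares [0.028 0.004 0.033]
twist 0.02
```

>>> {"api": "jog_arm", "payload": {
  "deltas": [
    {"travel": [0.012,0,0.02],"twist": 0,"grip": 0},
    {"travel": [0,0,0],"twist": 0,"grip": 0},
    {"travel": [-0.04,0,-0.065],"twist": 0,"grip": 0},
    {"travel": [0,0,0],"twist": 0,"grip": 0.4},
    {"travel": [0,0,0],"twist": 0,"grip": 0.4},
    {"travel": [0,0,0],"twist": 0,"grip": 0.4}
  ]
}}

```text
t: 25.05
ee_pos: [683.5, -44.4, 48.3]
orientation: [0.274, 0.001, 0.962, -0.004]
ft_force: [-0.6, 0.4, -0.1]
width: 0.398
finger_force: 0.0
```

>>> {"api": "jog_arm", "payload": {
  "deltas": [
    {"travel": [-0.25,0,-0.45],"twist": 0,"grip": 0.4},
    {"travel": [-0.26,0,-0.48],"twist": 0,"grip": 0.4},
    {"travel": [0.4,0,-0.8],"twist": 0,"grip": 0.4},
    {"travel": [0.4,0,-0.8],"twist": 0,"grip": 0.4},
    {"travel": [0.4,0,-0.8],"twist": 0,"grip": 0.4},
    {"travel": [0.4,0,-0.8],"twist": 0,"grip": 0.4},
    {"travel": [0.4,0,-0.8],"twist": 0,"grip": 0.4},
    {"travel": [0,0,0],"twist": 0,"grip": 0.4}
  ]
}}

```text
t: 25.85
ee_pos: [487.6, -42.6, 221.2]
orientation: [0.276, 0.001, 0.961, -0.004]
ft_force: [0.3, -0.4, 0.1]
width: 0.403
finger_force: 0.0
```

Run:
```python
from h import *
import cv2
st()
t=ctrl.read_camera("top")[:,:,::-1];s=ctrl.read_camera("side")[:,:,::-1]
cv2.imwrite("pics/top5.png",t);cv2.imwrite("pics/side5.png",s)
a=cv2.resize(t[125:225,150:350],(800,400),interpolation=cv2.INTER_CUBIC)[:,:];b=cv2.resize(s[165:235,265:405],(400,200),interpolation=cv2.INTER_CUBIC);c=cv2.resize(s[0:480,0:640],(267,200))
cv2.imwrite("pics/h5.png",np.vstack([a,np.hstack([b,c,np.zeros((200,133,3),np.uint8)])]))
```

```text
t 25.85 p [487.6 -42.6 221.2] xaz -180.0 z [ 0.53  -0.008 -0.848] yax [ 0.004  1.    -0.007] q [-0.125 -0.157 -0.8    0.372  0.058 -0.107] F [ 0.3 -0.4  0.1] w 0.403 ff 0.0
```

View pics/h5.png

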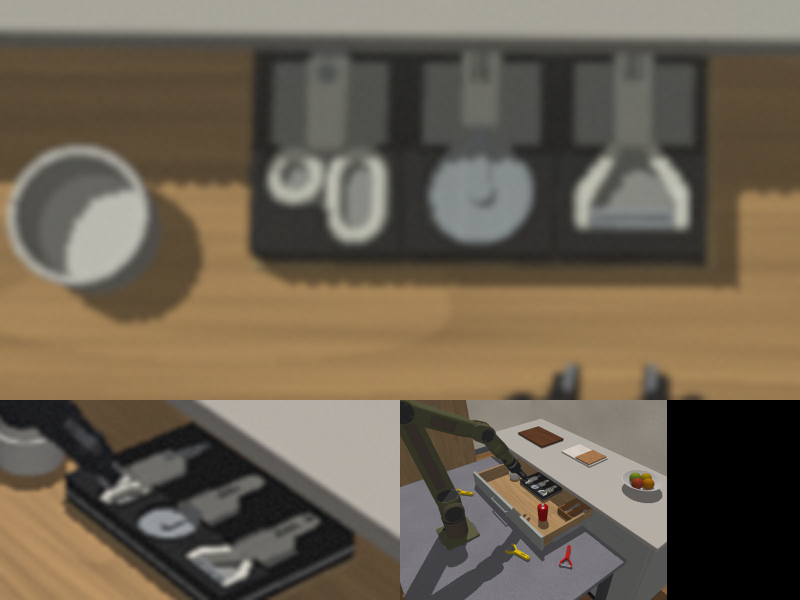

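The picture shows both tools in their own pockets: scissors at about (325,150) and peeler at (633,150). The wheel, ramekin and cup are unmoved, and the hand is clear.

```bash
python3 -c "
from rig import ctrl
print(ctrl.sign_off())"
```

```text
the job is handed in; nothing more can be done
None
```

I put the scissors and then the peeler in their own pockets, pressed each down to pocket-floor height and let go; the cup, ramekin and pizza wheel look unmoved, I saw no sign of touching the worktop, and I handed the job in at about 26 s without being shown the verdict.

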